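# Draw the connector nest of a bench tester out to its load notch

### The arm

A 6-joint arm with a two-finger parallel gripper is mounted at the origin on a cart in front of the work surface, level with it; the furniture and walls round the work are solid. World frame = base frame: x ahead of the robot, y to its left, z up, the work surface at z = 0. Lengths are in m, angles in rad, forces in N, time in s.
With the tool pointing down it reaches from about 0.225 to 0.875 m from the base axis. Payload 3.4 kg.
Tool frame: the origin (TCP) lies on the centre line of the jaws, within the pads' length; the fingertips stand 22 mm ahead of it and the grasp point (between the pads) lies 3 mm ahead of it; z points along the fingers, y is the line along which they close (so a half turn about z gives the same grasp; the last joint's range is limited). The gripper opens to 85 mm and grips with 20 to 120 N. Pads are 22 mm wide; open, the fingers measure 114 mm over their backs; the gripper's body (76 mm by 85 mm) begins 54 mm behind the grasp point. The pads swing forward as they close: fully open they stand 13 mm farther back than shut.
Start: joints at [1.018, 0.276, 1.505, -0, 1.361, -0.121], TCP at [0.241, 0.522, 0.253] pointing down, gripper open.
Joint ranges: [-2.89, 2.89], [-0.75, 2.08], [0.22, 2.7], [-1.18, 4.32], [0.11, 2.71], [-2.7, 2.7]. Speed limits (rad/s): [2.57, 2.57, 3.14, 3.14, 3.14, 3.14].

### API

Orientations are given as a unit quaternion [w, x, y, z].
In Python, from rig import manip, cams, probe_bus gives the robot as it stands (manip), with the cameras (cams) and the readings (probe_bus).
- The arm moves only by the shell command python3 steer.py FILE [OPENING] [FORCE], which reads ROWS from the file FILE. ROWS is 1 to 5 rows, one to a line, with the numbers parted by spaces; each row has 4 numbers: dx, dy, dz in parts of the range, where 1.0 means 0.3 m, then a turn about the tool's z in normalised numbers (1 is pi rad); each row shifts and turns the commanded pose from where the row before left it, along the tool's axes as they then stand; what a row does not reach is not made up. A row lasts 1/12 s, in which the tool goes at most 0.0417 m and 0.125 rad, less where a joint would pass 70% of its speed; a pose out of reach is approached as far as the arm can. OPENING is the finger opening in m, set as the command begins (- or left out keeps the last). The fingers move at their own pace and stop on an object; FORCE is the grip in N (left out, the last holds). Time passes only in rows, so rows that do not move let the fingers close. It prints the time, the measured TCP pose, the force, the opening and the grip force at its end. A shift or turn number past 1, either way, is cut back to 1. Input that does not fit is refused with a message, and nothing moves.
- probe_bus.get_state(): the state, without advancing time (a new reading comes with each control period).
- cams.get_image(name): name is "side" or "top" or "wrist"; returns a dict with "img" (480x640x3 uint8, red, green, blue), "camera_matrix" (3x3 intrinsics, pixels), "k1" (the pictures are not rectified: a ray, as slopes to the right and down, at radius r is drawn at 1 + k1 r^2 times it, then the intrinsics apply), "T" (4x4, takes a point from camera to world coordinates); the wrist camera has in their place "hand_eye" (4x4, takes a point from camera to tool coordinates, whose origin is the TCP and whose axes are the flange's). Camera axes: x right, y down, z forward; pixel columns grow to the right and rows downward; lengths in m; the calibration is good to about 2 mm. A picture is of the moment at which its call begins: read the wrist's pose just before it. There is no depth.
- manip.sign_off(): hands the job in; it is judged then, once.
The state is a dict: "clock": time; "qpos": joint angles; "qd": joint speeds; "effort": joint torques, N m; "position": TCP position; "ee_rot": TCP orientation; "contact_force": force on the tool from outside, world axes, zero at the start; "moment": the same for the moment, N m; "width": finger opening in m; "gripper_force": force on a finger pad.
Only numpy, scipy, OpenCV 4.12 (cv2) and the standard library are available. Lean on these libraries where they do the work, as an engineer would, in place of code of your own. Each camera call takes 0.05 s, during which the arm holds its last target. There are 200 camera calls.

### The job

The test of this cable connector is finished: swing the tester's guard door open by its upright bar handle until it stands at least square to the front, leaving the nest at home until then. Then take the sliding nest by its upright black pull tab and draw it towards you along its rail until its spring ball drops into the notch of the steel block beside the rail; do not pull it on through the notch. Finish holding: keep the tab gripped, with the nest resting still at the notch and the door open, so that the connector can be changed, and leave the other things on the bench where they are.

Things in the scene. Friction and masses are not known exactly. Their poses are not given: they have to be found in the camera images.
- tester: Bench tester, fixed. Grey housing 115 deep, 126 wide, 106 mm high on an 8 mm base plate, 140 mm wide, that reaches 205 mm out in front of it and carries a guide rail along its middle. Origin: worktop height, mid-width, under the housing's front face. x points back into the housing (the nest is drawn out along -x), y to its left, z up.
- door (a joint): Guard door, grey pan with clear window, 121 wide, 70 high (z 34 to 104), 54 mm deep, in front of the housing; upright hinge at its left edge seen from the robot. 0 shut, 1.57 square to the front, 2.0 end of travel; grows as the free right edge swings towards the robot, then left. Starts 0 to 0.08. Friction hinge, under 1 N at the handle, no latch, stays where left.
- door_grip (a point): Grip point of the door handle, an upright round steel bar, 10 mm diameter, z 40 to 100 mm, axis 34 mm in front of the door face, near the free right edge. Point: on the bar's axis at z = 85 mm. Standoffs join bar and door at z 50 and 86. Turns with the door: x points from bar to door, y along the door's width (from free edge to hinge).
- door_hinge (a point): Point on the upright axis of the door hinge, at z = 85 mm; the handle bar goes round it at a radius of 139 mm, clockwise from above as the door opens.
- nest: Sliding nest: aluminium plate 95x60 mm with a black connector fixed in it, on a carriage on the rail, at first behind the door. Origin: worktop height, mid-rail, under the axis of its spring plunger; axes as the tester's. Fully home it is at tester x = +10 mm; starts 0 to 8 mm out; slides 160 mm to a stop, 0.7 N friction. At the notch its x in the notch block's frame is 0.
- nest_grip (a point): Grip point of the nest's upright black pull tab, 14 mm wide along y, 16 mm along x, top at z = 92 mm. Point: in its middle at z = 80 mm, 40 mm in front of the nest's origin. At the start it stands 30 to 38 mm in front of the housing, inside the closed door; once the door is open it is free from above.
- notch_block: Steel notch block, 34 along the rail x 27 x 18 mm, clamped on the base plate right of the rail, at another place along it each time. Origin: mid-length, on the base plate (z = 8 mm), 53 mm right of mid-rail; axes as the tester's. Facing the rail it has two round lobes, 12 mm diameter, centres 17 mm apart along x; the notch is between them, at x = 0.
- detent_ball (a joint): 8 mm ball of the nest's spring plunger, pointing right. 0 = fully out (free or seated in the notch); grows as pressed in, to 2.9 mm on a lobe's crown. The ball meets the first lobe with the nest some 15 mm short of the notch, passes the crown 8.5 mm short, drops in with about 1.5 mm play; 8.5 mm past the notch it crosses the second lobe. A crossing takes about 5 N.
- spare_plug: Bystander: grey cable connector, 26x64x24 mm, lying on the worktop just right of the tester's base, lower than the door's lower edge. Leave it where it is.
- marker: Bystander: marker pen, 125 mm long, lying to the right of the tester. Leave it where it is.
- tape: Bystander: black roll of tape, 68 mm across, 19 mm high, lying flat in front of the crimp press. Leave it where it is.
- pliers: Bystander: dark pliers, 184 mm long, lying on the worktop. Leave it where it is.
- handheld_meter: Bystander: hand meter, 140x80x42 mm, lying face up right of the crimp press. Leave it where it is.
- plug_bin: Bystander: open blue parts bin, 99x106x70 mm, on the right of the worktop. Leave it where it is.

How it is judged:
By the outcome, as a careful person would: the job done as asked, in the order asked, and still so for the second after the job is handed in, while the arm keeps its last pose, push and grip.
It also fails if it takes over 59 s, if anything falls off the work surface, if the arm or the gripper's body presses on something with over 40 N, if the wrist force passes 120 N, or if a joint passes its speed limit or range.

## Working session

There is one attempt and no reset: what is moved stays moved. The work goes in short steps, Python scripts to look and compute and a shell command to move; the robot and the scene stay as the last step left them, time stands still between calls to the robot, and variables do not carry over. Pictures are saved under pics/ and viewed, at most 10 in all, crops included, and the job is handed in when it is done.

```bash
ls; mkdir -p pics; python3 - <<'E'
from rig import manip, cams, probe_bus
import cv2
s=probe_bus.get_state(); print({k:s[k] for k in('clock','position','ee_rot','width')})
for n in('side','top'):
    d=cams.get_image(n); cv2.imwrite(f'pics/{n}0.png',d['img'][:,:,::-1]); print(n,d['camera_matrix'],d['k1'],d['T'])
E
```

```text
pics
rig.py
steer.py
{'clock': 0.0, 'position': array([0.24039523, 0.52182015, 0.25246392]), 'ee_rot': array([-2.95278862e-04,  2.14217042e-01,  9.76785684e-01, -8.36502901e-04]), 'width': 0.08527592195744045}
side [[534.21862488   0.         319.92449934]
 [  0.         534.21862488 235.21409781]
 [  0.           0.           1.        ]] -0.11693150732428577 [[-0.97049457 -0.12086377  0.2086438   0.33468688]
 [-0.24111979  0.48201529 -0.84233159  0.67451315]
 [ 0.00123787 -0.86778638 -0.49693587  0.5640221 ]
 [ 0.          0.          0.          1.        ]]
top [[524.67567951   0.         325.20972633]
 [  0.         524.67567951 240.051833  ]
 [  0.           0.           1.        ]] 0.0534058347644924 [[ 0.01980805 -0.99464144  0.10146948  0.44551368]
 [-0.99979193 -0.02020005 -0.00283702 -0.19222814]
 [ 0.00487151 -0.10139217 -0.99483461  1.14284458]
 [ 0.          0.          0.          1.        ]]
```

View pics/side0.png

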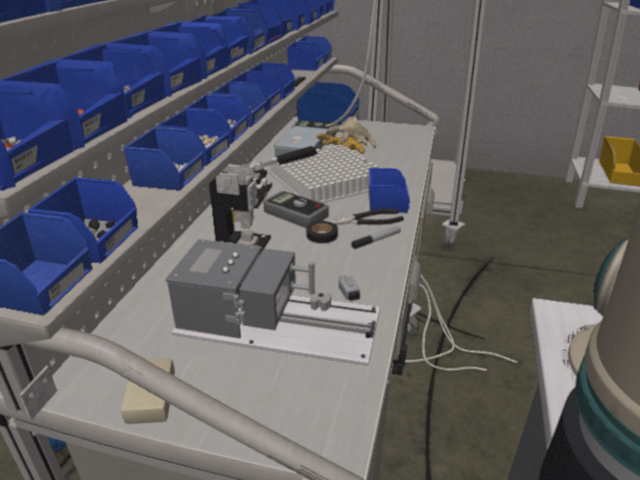

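View pics/top0.png

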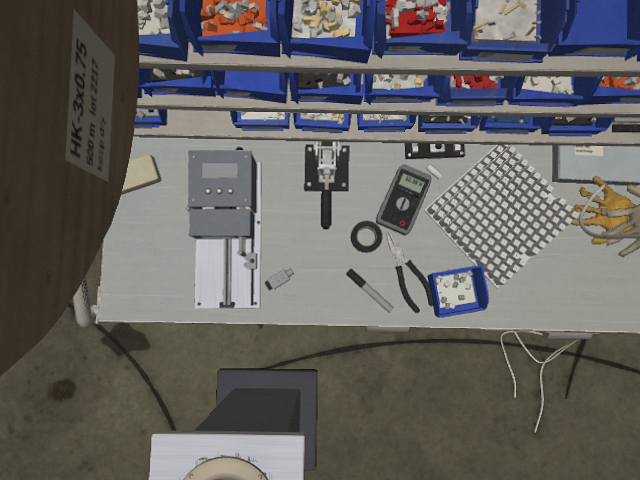

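The side view shows the tester with its door shut at (270,290), handle bar near (310,272) and notch block near (320,300). The top view shows the tester at x 190–260, y 150–308, with the notch block near (250,260). I'll enlarge both.

```bash
python3 - <<'E'
import cv2
a=cv2.imread('pics/top0.png')[140:320,170:310]; cv2.imwrite('pics/topc.png',cv2.resize(a,(466,600),interpolation=cv2.INTER_CUBIC))
a=cv2.imread('pics/side0.png')[230:365,210:390]; cv2.imwrite('pics/sidec.png',cv2.resize(a,(800,600),interpolation=cv2.INTER_CUBIC))
E
cat > h.py <<'E'
import numpy as np, cv2
from rig import manip, cams, probe_bus
def load(n):
    d=cams.get_image(n); return d
def ray(d,u,v,T=None):
    K=d['camera_matrix']; dist=np.array([d['k1'],0,0,0.])
    p=cv2.undistortPoints(np.array([[[u,v]]],float),K,dist,None,None,(3,50,1e-10)) if False else cv2.undistortPoints(np.array([[[u,v]]],float),K,dist)
    T=d['T'] if T is None else T
    r=T[:3,:3]@np.array([p[0,0,0],p[0,0,1],1]); return T[:3,3],r
def atz(d,u,v,z,T=None):
    o,r=ray(d,u,v,T); return o+r*(z-o[2])/r[2]
def proj(d,P,T=None):
    T=d['T'] if T is None else T
    Ti=np.linalg.inv(T); P=np.atleast_2d(np.array(P,float))
    return cv2.projectPoints(P,cv2.Rodrigues(Ti[:3,:3])[0],Ti[:3,3],d['camera_matrix'],np.array([d['k1'],0,0,0.]))[0][:,0]
def wristT(d,s):
    w,x,y,z=s['ee_rot']
    from scipy.spatial.transform import Rotation as R
    T=np.eye(4);T[:3,:3]=R.from_quat([x,y,z,w]).as_matrix();T[:3,3]=s['position']
    return T@d['hand_eye']
E
```

```text
(no output)
```

View pics/topc.png

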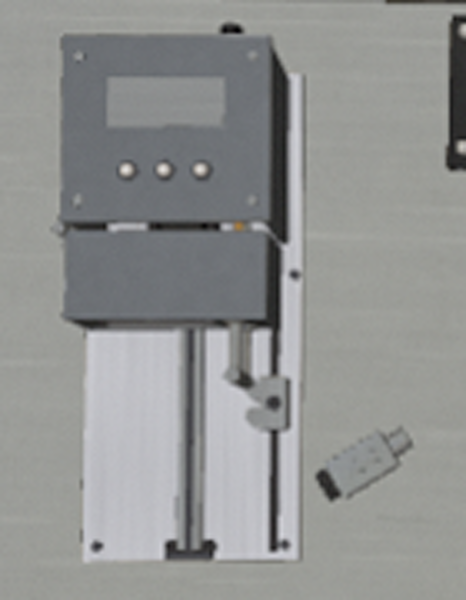

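View pics/sidec.png

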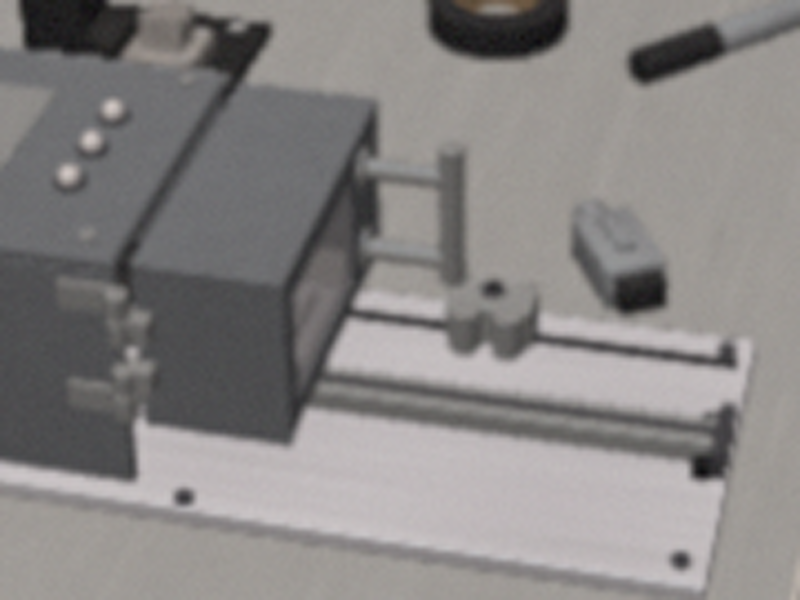

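```bash
cat > fit.py <<'E'
from h import *
from scipy.optimize import least_squares
t=load('top'); s=load('side')
tc=lambda u,v:(170+(u+.5)/3.329-.5,140+(v+.5)/3.333-.5); sc=lambda u,v:(210+(u+.5)/4.444-.5,230+(v+.5)/4.444-.5)
C=[(t,tc(83,560),(-.205,.07,.008)),(t,tc(300,560),(-.205,-.07,.008)),(t,tc(63,221),(0,.063,.114)),(t,tc(269,221),(0,-.063,.114)),(t,tc(62,36),(.115,.063,.114)),(t,tc(272,36),(.115,-.063,.114)),
(s,sc(705,592),(-.205,.07,.008)),(s,sc(750,340),(-.205,-.07,.008)),(s,sc(125,262),(0,.063,.114))]
def W(p,P):
    c,n=np.cos(p[2]),np.sin(p[2]); return np.array([p[0]+c*P[0]-n*P[1],p[1]+n*P[0]+c*P[1],P[2]])
f=lambda p:np.concatenate([proj(d,W(p,P))[0]-uv for d,uv,P in C])
r=least_squares(f,[.5,.1,0],loss='soft_l1'); p=r.x; print(p); print(f(p).reshape(-1,2).round(1))
def loc(w): 
    c,n=np.cos(p[2]),np.sin(p[2]); d=w[:2]-p[:2]; return [c*d[0]+n*d[1],-n*d[0]+c*d[1]]
def show(n,d,uv,z): w=atz(d,*uv,z); print(n,w.round(4),np.round(loc(w),4))
show('bar top T',t,tc(232,375),.1);show('bar top S',s,sc(453,148),.1);show('bar bot S',s,sc(452,280),.04)
show('hole T',t,tc(273,402),.026);show('hole S',s,sc(492,289),.026)
show('lobe1 S',s,sc(465,300),.026);show('lobe2 S',s,sc(512,310),.026);show('notch T',t,tc(268,403),.026)
show('hinge T',t,tc(58,229),.09)
print('hinge guess',W(p,(-.02,.07,.085)))
E
python3 fit.py
sed -i 's/\.114)/.106)/g' fit.py; python3 fit.py
```

```text
[0.6143356  0.01740855 0.02736881]
[[-0.7  1.4]
 [-0.1  0.8]
 [-1.3  0.6]
 [ 0.4  0.3]
 [-0.1 -0.5]
 [-0.2 -0.7]
 [-0.3 -1.6]
 [ 1.  -0.6]
 [-3.8 -0.9]]
bar top T [ 0.5242 -0.0249  0.1   ] [-0.0913 -0.0399]
bar top S [ 0.521 -0.022  0.1  ] [-0.0944 -0.0369]
bar bot S [ 0.5222 -0.0237  0.04  ] [-0.0932 -0.0386]
hole T [ 0.513  -0.0398  0.026 ] [-0.1028 -0.0544]
hole S [ 0.5109 -0.0404  0.026 ] [-0.105 -0.055]
lobe1 S [ 0.5192 -0.0311  0.026 ] [-0.0964 -0.0459]
lobe2 S [ 0.5004 -0.0293  0.026 ] [-0.1152 -0.0435]
notch T [ 0.5123 -0.0367  0.026 ] [-0.1034 -0.0513]
hinge T [0.6116 0.0849 0.09  ] [-0.0009  0.0675]
hinge guess [0.59242751 0.08683503 0.085     ]
```

Units first: shifts go in shares of 0.3 m and turns go in shares of pi rad. So -0.113 rad / 3.1416 = -0.036.

```bash
echo '0 0 0 -0.036
0 0 0 -0.036
0 0 0 -0.036
0 0 0 -0.036
0 0 0 0' > next.json && python3 steer.py next.json 0.04
```

```text
clock: 0.72
position: [0.2406, 0.5222, 0.2532]
ee_rot: [-0.0, -0.011, 1.0, -0.0]
contact_force: [-0.1, 0.6, 0.0]
width: 0.0398
gripper_force: 0.0
```

In the tool's units: -0.0365 m / 0.3 = -0.1217, -0.018 m / 0.3 = -0.06.

```bash
for i in 1; do echo '-0.06 -0.1217 0 0
-0.06 -0.1217 0 0
-0.06 -0.1217 0 0
-0.06 -0.1217 0 0
-0.06 -0.1217 0 0' > next.json && python3 steer.py next.json; echo '-0.06 -0.1217 0 0
-0.06 -0.1217 0 0
-0.06 -0.1217 0 0
-0.06 -0.1217 0 0
-0.06 -0.1217 0 0' > next.json && python3 steer.py next.json;echo '-0.06 -0.1217 0 0
-0.06 -0.1217 0 0
-0.06 -0.1217 0 0
-0.06 -0.1217 0 0
0 0 0 0' > next.json && python3 steer.py next.json; done
python3 - <<'E'
from h import *
s=probe_bus.get_state(); d=load('wrist'); T=wristT(d,s) if 0 else None
print({k:s[k] for k in('clock','position','ee_rot','qpos')}); d=dict(d); d['T']=wristT(d,s)
cv2.imwrite('pics/w1.png',d['img'][:,:,::-1]); print(d['T'].round(3)); print(proj(d,[[.5228,-.0235,.1],[.5228,-.0235,.04]]))
E
```

```text
clock: 1.13
position: [0.3347, 0.34, 0.2534]
ee_rot: [0.0, -0.009, 1.0, 0.0]
contact_force: [1.5, 1.0, 0.6]
width: 0.0394
gripper_force: 0.0
clock: 1.55
position: [0.4284, 0.1591, 0.2536]
ee_rot: [0.0, -0.009, 1.0, 0.0]
contact_force: [0.7, 0.5, -0.4]
width: 0.04
gripper_force: 0.0
clock: 1.97
position: [0.5068, 0.0099, 0.2533]
ee_rot: [0.002, -0.006, 1.0, -0.002]
contact_force: [0.5, 1.0, -0.8]
width: 0.04
gripper_force: 0.0
{'clock': 1.9667, 'position': array([0.506767  , 0.00988614, 0.25325458]), 'ee_rot': array([ 0.0018013 , -0.00550742,  0.99998044, -0.00235343]), 'qpos': array([-0.11495459,  0.17127172,  1.64656017, -0.00437717,  1.31962093,
       -1.69568673])}
[[-0.011  0.962  0.275  0.437]
 [ 1.     0.012 -0.001  0.01 ]
 [-0.004  0.275 -0.962  0.373]
 [ 0.     0.     0.     1.   ]]
[[281.82855804 246.29161486]
 [288.98395437 227.91908399]]
```

View pics/w1.png

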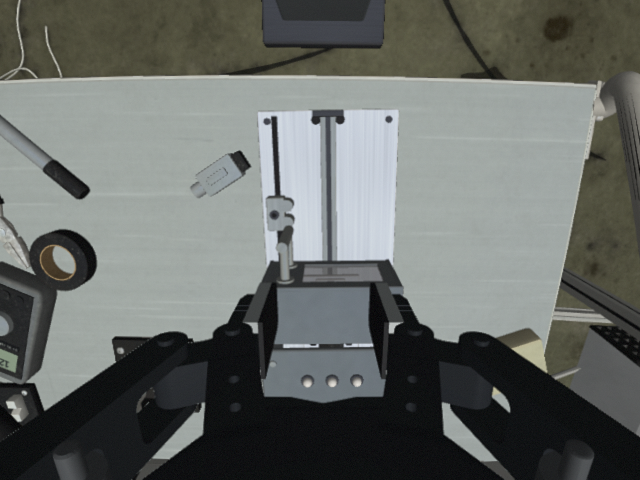

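The bar shows from its top end (284,245) to its foot (288,228), which matches the projected prediction. The door is shut and the notch block is at (280,213).

In the tool's units: -0.04 m / 0.3 = -0.1333, -0.016 m / 0.3 = -0.0533.

```bash
echo '-0.0533 -0.1333 0 0
0 0 0 0
0 0 0 0
0 0 0 0' > next.json && python3 steer.py next.json
```

```text
clock: 2.35
position: [0.5186, -0.021, 0.2531]
ee_rot: [-0.001, -0.01, 1.0, 0.001]
contact_force: [-0.2, 1.0, 0.7]
width: 0.0398
gripper_force: 0.0
```

In the tool's units: 0.033 m / 0.3 = 0.11, -0.004 m / 0.3 = -0.0133.

```bash
echo '-0.0133 -0.0083 0.11 0
0 0 0.11 0
0 0 0.11 0
0 0 0.11 0
0 0 0.11 0' > next.json && python3 steer.py next.json; echo '0 0 0 0
0 0 0 0' > next.json && python3 steer.py next.json; echo '0 0 0 0
0 0 0 0
0 0 0 0
0 0 0 0
0 0 0 0' > next.json && python3 steer.py next.json 0 25; echo '0 0 0 0
0 0 0 0
0 0 0 0
0 0 0 0
0 0 0 0' > next.json && python3 steer.py next.json
```

```text
clock: 2.77
position: [0.5225, -0.0225, 0.0875]
ee_rot: [0.0, -0.011, 1.0, 0.0]
contact_force: [0.6, 0.1, 0.1]
width: 0.0399
gripper_force: 0.0
clock: 2.93
position: [0.5216, -0.0228, 0.0875]
ee_rot: [-0.002, -0.011, 1.0, 0.001]
contact_force: [0.2, -0.7, 0.0]
width: 0.0401
gripper_force: 0.0
clock: 3.35
position: [0.525, -0.0245, 0.0906]
ee_rot: [0.003, -0.01, 1.0, -0.0]
contact_force: [0.4, 0.7, 6.8]
width: 0.0089
gripper_force: 24.7
clock: 3.77
position: [0.5251, -0.0245, 0.0907]
ee_rot: [0.003, -0.01, 1.0, -0.0]
contact_force: [0.5, 1.2, 6.7]
width: 0.009
gripper_force: 24.7
```

In the tool's units: 0.00525 m / 0.3 = 0.0175, 0.00465 m / 0.3 = 0.0155, 0.05 rad / 3.1416 = 0.0159.

```bash
echo '0.0175 0.0155 0 0.0159
0.0175 0.0155 0 0.0159
0.0175 0.0155 0 0.0159
0.0175 0.0155 0 0.0159
0 0 0 0' > next.json && python3 steer.py next.json
```

```text
clock: 4.18
position: [0.5046, -0.0041, 0.0907]
ee_rot: [0.003, 0.091, 0.996, 0.0]
contact_force: [-0.7, 0.4, 6.9]
width: 0.009
gripper_force: 24.8
```

In the tool's units: 0.0083 m / 0.3 = 0.0277, 0.00755 m / 0.3 = 0.0252, 0.08 rad / 3.1416 = 0.0255.

```bash
for i in 1; do echo '0.0277 0.0252 0 0.0255
0.0277 0.0252 0 0.0255
0.0277 0.0252 0 0.0255
0.0277 0.0252 0 0.0255
0.0277 0.0252 0 0.0255' > next.json && python3 steer.py next.json; echo '0.0277 0.0252 0 0.0255
0.0277 0.0252 0 0.0255
0.0277 0.0252 0 0.0255
0.0277 0.0252 0 0.0255
0.0277 0.0252 0 0.0255' > next.json && python3 steer.py next.json; done
```

```text
clock: 4.6
position: [0.4789, 0.0444, 0.0907]
ee_rot: [0.003, 0.288, 0.958, 0.001]
contact_force: [2.0, -0.3, 6.7]
width: 0.0093
gripper_force: 25.0
clock: 5.02
position: [0.4743, 0.1002, 0.0907]
ee_rot: [0.003, 0.472, 0.881, 0.002]
contact_force: [1.7, -0.7, 4.7]
width: 0.009
gripper_force: 25.0
```

In the tool's units: 0.0083 m / 0.3 = 0.0277, 0.00755 m / 0.3 = 0.0252, 0.08 rad / 3.1416 = 0.0255.

```bash
echo '0.0277 0.0252 0 0.0255
0.0277 0.0252 0 0.0255
0.0277 0.0252 0 0.0255
0.0277 0.0252 0 0.0255
0.0277 0.0252 0 0.0255' > next.json && python3 steer.py next.json; echo '0.0277 0.0252 0 0.0255
0.0277 0.0252 0 0.0255
0.0277 0.0252 0 0.0255
0 0 0 0
0 0 0 0' > next.json && python3 steer.py next.json; echo '0 0 0 0
0 0 0 0
0 0 0 0' > next.json && python3 steer.py next.json
python3 - <<'E'
from h import *
s=probe_bus.get_state();p=s['position'][:2]; h=np.array([.6115,.0849]); a=np.array([.5235,-.024])-h;b=p-h
print(np.arctan2(a[1],a[0])-np.arctan2(b[1],b[0]),np.linalg.norm(b),s['qpos'],s['moment'])
E
```

```text
clock: 5.43
position: [0.4919, 0.1532, 0.0907]
ee_rot: [0.003, 0.638, 0.77, 0.002]
contact_force: [4.2, -3.7, 3.9]
width: 0.0091
gripper_force: 25.0
clock: 5.85
position: [0.512, 0.18, 0.0906]
ee_rot: [0.003, 0.723, 0.69, 0.003]
contact_force: [3.7, -3.8, 6.8]
width: 0.0094
gripper_force: 25.3
clock: 6.1
position: [0.5115, 0.1794, 0.0907]
ee_rot: [0.003, 0.724, 0.69, 0.003]
contact_force: [4.2, -3.1, 6.0]
width: 0.0092
gripper_force: 25.2
-4.635110953391857 0.13759202779172885 [ 0.21043258  0.36603791  1.81758579 -0.00291659  0.95051377  0.25946095] [-0.60049057 -0.4526519  -0.00939445]
```

In the tool's units: 0.0083 m / 0.3 = 0.0277, 0.00755 m / 0.3 = 0.0252, 0.08 rad / 3.1416 = 0.0255.

```bash
echo '0.0277 0.0252 0 0.0255
0.0277 0.0252 0 0.0255
0 0 0 0
0 0 0 0
0 0 0 0' > next.json && python3 steer.py next.json; echo '0 0 0 0
0 0 0 0
0 0 0 0
0 0 0 0' > next.json && python3 steer.py next.json 0.04;  echo '0 0 -0.0667 0
0 0 -0.1 0
0 0 -0.1 0
0 0 -0.1 0
0 0 -0.1 0' > next.json && python3 steer.py next.json; echo '0 0 0 -0.0382
0 0 0 -0.0382
0 0 0 -0.0382
0 0 0 -0.0382
0 0 0 -0.0382' > next.json && python3 steer.py next.json;echo '0 0 0 -0.0382
0 0 0 -0.0382
0 0 0 -0.0382
0 0 0 -0.0382
0 0 0 -0.0382' > next.json && python3 steer.py next.json; echo '0 0 0 -0.0382
0 0 0 -0.0382
0 0 0 -0.0382
0 0 0 -0.0382
0 0 0 -0.0382' > next.json && python3 steer.py next.json; echo '0 0 0 0
0 0 0 0' > next.json && python3 steer.py next.json
python3 - <<'E'
from h import *
for n in('top','side'):
    d=load(n); im=d['img'][:,:,::-1]
    a=im[140:320,170:310] if n=='top' else im[210:345,210:390]
    cv2.imwrite(f'pics/{n}2.png',cv2.resize(a,(466,600) if n=='top' else (800,600),interpolation=cv2.INTER_CUBIC))
E
```

```text
clock: 6.52
position: [0.5279, 0.1942, 0.0907]
ee_rot: [0.003, 0.776, 0.63, 0.002]
contact_force: [3.8, -5.7, 5.2]
width: 0.0092
gripper_force: 25.3
clock: 6.85
position: [0.5241, 0.1955, 0.0881]
ee_rot: [-0.0, 0.777, 0.63, -0.0]
contact_force: [0.8, -0.1, -1.1]
width: 0.04
gripper_force: 0.0
clock: 7.27
position: [0.5241, 0.1956, 0.2293]
ee_rot: [-0.0, 0.777, 0.63, -0.0]
contact_force: [0.5, -0.2, 0.2]
width: 0.0402
gripper_force: 0.0
clock: 7.68
position: [0.5242, 0.1956, 0.228]
ee_rot: [-0.0, 0.554, 0.833, -0.0]
contact_force: [-1.0, 0.2, -0.2]
width: 0.0399
gripper_force: 0.0
clock: 8.1
position: [0.5242, 0.1956, 0.2279]
ee_rot: [-0.001, 0.283, 0.959, -0.0]
contact_force: [-0.2, -0.1, -0.8]
width: 0.0398
gripper_force: 0.0
clock: 8.52
position: [0.5242, 0.1956, 0.2279]
ee_rot: [-0.001, -0.013, 1.0, 0.0]
contact_force: [0.7, 0.2, -0.7]
width: 0.04
gripper_force: 0.0
clock: 8.68
position: [0.5244, 0.1956, 0.228]
ee_rot: [-0.0, -0.009, 1.0, 0.0]
contact_force: [0.1, -0.1, 0.6]
width: 0.0399
gripper_force: 0.0
```

View pics/top2.png

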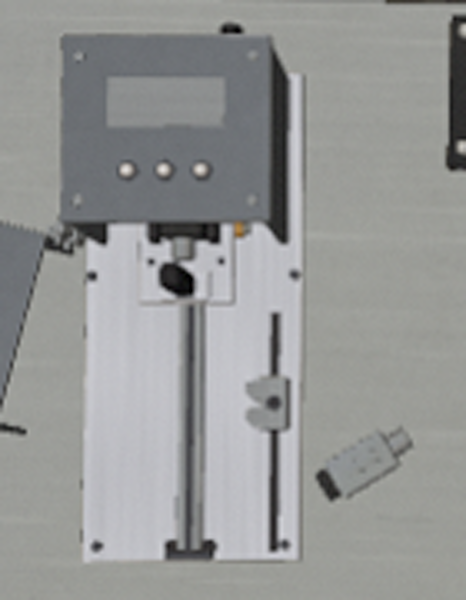

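View pics/side2.png

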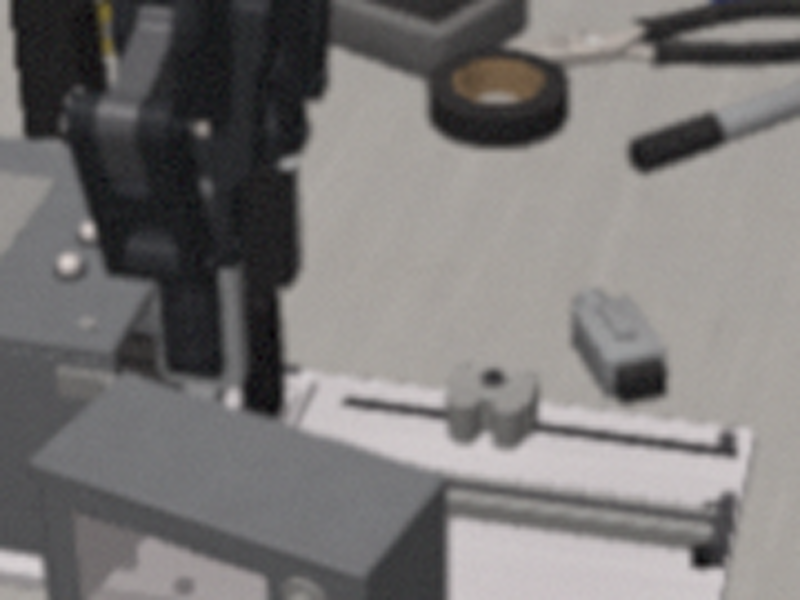

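The top view shows the door open past square (its edge slants outward), the tab at (176,278) with its top at about (172,274), and the notch at (266,403). The side view shows the notch block clear; the gripper hides the tab.

```bash
cat >> fit.py <<'E'
print('----');show('tab T',t,tc(174,275),.092);show('plunger T',t,tc(240,229),.035)
print('tab nominal',W(p,(-.034,0,.083)))
E
python3 fit.py | sed -n '/----/,$p'
```

```text
----
tab T [0.5847 0.0135 0.092 ] [-0.0297 -0.0031]
plunger T [ 0.6228 -0.0162  0.035 ] [ 0.0075 -0.0339]
tab nominal [0.58034833 0.01647813 0.083     ]
```

In the tool's units: -0.0362 m / 0.3 = -0.1207, -0.0109 m / 0.3 = -0.0363.

```bash
echo '-0.0363 -0.1207 0 0
-0.0363 -0.1207 0 0
-0.0363 -0.1207 0 0
-0.0363 -0.1207 0 0
-0.0363 -0.1207 0 0' > next.json && python3 steer.py next.json; echo '0 0 0 0
0 0 0 0
0 0 0 0' > next.json && python3 steer.py next.json
python3 - <<'E'
from h import *
s=probe_bus.get_state(); d=dict(load('wrist')); d['T']=wristT(d,s)
uv=proj(d,[[.582,.0155,.092]])[0]; print(uv)
im=d['img'][150:390,200:440,::-1]; cv2.imwrite('pics/w3.png',cv2.resize(im,(600,600),interpolation=cv2.INTER_CUBIC)); print((uv-[200,150])*2.5)
E
```

```text
clock: 9.3
position: [0.5833, 0.0141, 0.2284]
ee_rot: [0.0, -0.01, 1.0, 0.0]
contact_force: [1.0, 0.0, 0.8]
width: 0.0401
gripper_force: 0.0
clock: 9.55
position: [0.5827, 0.0158, 0.2281]
ee_rot: [-0.0, -0.009, 1.0, 0.001]
contact_force: [-1.3, -1.0, -0.9]
width: 0.0401
gripper_force: 0.0
[321.82730775 233.06545494]
[304.56826938 207.66363736]
```

View pics/w3.png

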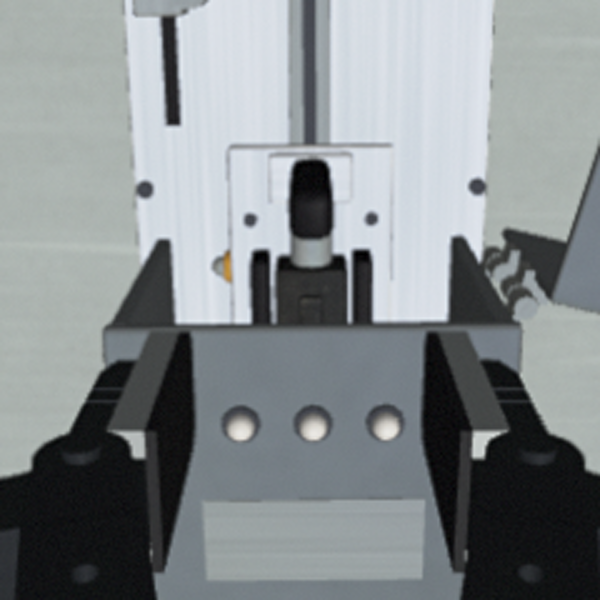

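The tab spans (292–333, 158–238), with its top face near (312,215). That is within 2 mm of the prediction, so I'll descend.

In the tool's units: 0.03 m / 0.3 = 0.1, 0.001 m / 0.3 = 0.0033.

```bash
echo '0 0.0033 0.0833 0
0 0 0.1 0
0 0 0.1 0
0 0 0.1 0
0 0 0.1 0' > next.json && python3 steer.py next.json; echo '0 0 0 0
0 0 0 0' > next.json && python3 steer.py next.json; echo '0 0 0 0
0 0 0 0
0 0 0 0
0 0 0 0
0 0 0 0' > next.json && python3 steer.py next.json 0 50; echo '0 0 0 0
0 0 0 0
0 0 0 0' > next.json && python3 steer.py next.json
```

```text
clock: 10.02
position: [0.5825, 0.0186, 0.0825]
ee_rot: [0.0, -0.011, 1.0, 0.0]
contact_force: [0.5, 0.1, -0.9]
width: 0.0399
gripper_force: 0.0
clock: 10.18
position: [0.5815, 0.0182, 0.0824]
ee_rot: [-0.002, -0.011, 1.0, 0.0]
contact_force: [0.3, 0.1, -0.0]
width: 0.0398
gripper_force: 0.0
clock: 10.6
position: [0.5847, 0.0168, 0.0858]
ee_rot: [0.002, -0.01, 1.0, 0.0]
contact_force: [0.0, 0.3, 6.8]
width: 0.0131
gripper_force: 50.2
clock: 10.85
position: [0.5847, 0.0168, 0.0858]
ee_rot: [0.002, -0.01, 1.0, 0.0]
contact_force: [0.2, 1.7, 7.0]
width: 0.013
gripper_force: 50.2
```

In the tool's units: 0.018 m / 0.3 = 0.06, 0.016 m / 0.3 = 0.0533.

```bash
echo '0.0333 0 0 0
0.0533 -0.0007 0 0
0.06 -0.0007 0 0
0.06 -0.0007 0 0
0.0533 0 0 0' > next.json && python3 steer.py next.json; echo '0 0 0 0
0 0 0 0
0 0 0 0
0 0 0 0' > next.json && python3 steer.py next.json
```

```text
clock: 11.27
position: [0.5061, 0.0146, 0.0857]
ee_rot: [0.003, -0.01, 1.0, 0.0]
contact_force: [1.8, 1.6, 9.4]
width: 0.0132
gripper_force: 50.9
clock: 11.6
position: [0.506, 0.0146, 0.0857]
ee_rot: [0.002, -0.01, 1.0, 0.0]
contact_force: [-1.7, 1.1, 11.1]
width: 0.0132
gripper_force: 51.1
```

In the tool's units: 0.002 m / 0.3 = 0.0067.

```bash
s(){ grep -E 'position|force: \['; }; 
echo '0.0067 0 0 0
0.0067 0 0 0
0 0 0 0' > next.json && python3 steer.py next.json |s; echo '0.0067 0 0 0
0.0067 0 0 0
0 0 0 0' > next.json && python3 steer.py next.json |s; echo '0.0067 0 0 0
0 0 0 0
0 0 0 0' > next.json && python3 steer.py next.json |s; echo '0.0067 0 0 0
0 0 0 0
0 0 0 0' > next.json && python3 steer.py next.json |s;echo '0.0067 0 0 0
0 0 0 0
0 0 0 0' > next.json && python3 steer.py next.json |s
```

```text
position: [0.5023, 0.0145, 0.0857]
contact_force: [-0.7, 2.4, 10.7]
position: [0.4983, 0.0144, 0.0857]
contact_force: [-0.1, 2.1, 10.2]
position: [0.4964, 0.0143, 0.0857]
contact_force: [0.2, 2.1, 10.6]
position: [0.4945, 0.0143, 0.0857]
contact_force: [-1.0, 2.1, 11.6]
position: [0.4925, 0.0142, 0.0857]
contact_force: [0.2, 1.4, 11.4]
```

In the tool's units: 0.0015 m / 0.3 = 0.005.

```bash
s(){ grep -E 'position|force: \['; }; 
echo '0.005 0 0 0
0 0 0 0
0 0 0 0' > next.json && python3 steer.py next.json |s; echo '0.005 0 0 0
0 0 0 0
0 0 0 0' > next.json && python3 steer.py next.json |s; echo '0.005 0 0 0
0 0 0 0
0 0 0 0' > next.json && python3 steer.py next.json |s; echo '0.005 0 0 0
0 0 0 0
0 0 0 0' > next.json && python3 steer.py next.json |s;echo '0.005 0 0 0
0 0 0 0
0 0 0 0' > next.json && python3 steer.py next.json |s
```

```text
position: [0.4911, 0.0142, 0.0857]
contact_force: [0.0, 2.2, 10.8]
position: [0.4896, 0.0142, 0.0857]
contact_force: [-0.3, 2.5, 10.5]
position: [0.4881, 0.0141, 0.0857]
contact_force: [-0.2, 2.0, 10.8]
position: [0.4866, 0.0141, 0.0857]
contact_force: [-0.2, 1.2, 11.4]
position: [0.4857, 0.014, 0.0857]
contact_force: [1.1, 1.5, 9.4]
```

In the tool's units: 0.0015 m / 0.3 = 0.005.

```bash
s(){ grep -E 'position|force: \['; }; 
for i in 1; do echo '0.005 0 0 0
0 0 0 0
0 0 0 0' > next.json && python3 steer.py next.json |s; echo '0.005 0 0 0
0 0 0 0
0 0 0 0' > next.json && python3 steer.py next.json |s; echo '0.005 0 0 0
0 0 0 0
0 0 0 0' > next.json && python3 steer.py next.json |s; echo '0.005 0 0 0
0 0 0 0
0 0 0 0' > next.json && python3 steer.py next.json |s; done
```

```text
position: [0.4854, 0.014, 0.0858]
contact_force: [4.5, 1.8, 7.2]
position: [0.4848, 0.014, 0.0858]
contact_force: [5.7, 3.1, 4.9]
position: [0.4846, 0.014, 0.0858]
contact_force: [7.9, 2.7, 3.0]
position: [0.4817, 0.014, 0.0857]
contact_force: [4.0, 2.5, 6.4]
```

```bash
s(){ grep -E 'position|force: \['; }; 
for i in 1; do echo '0.0033 0 0 0
0 0 0 0
0 0 0 0' > next.json && python3 steer.py next.json |s; echo '0.0033 0 0 0
0 0 0 0
0 0 0 0' > next.json && python3 steer.py next.json |s; echo '0.0033 0 0 0
0 0 0 0
0 0 0 0' > next.json && python3 steer.py next.json |s; echo '0.0033 0 0 0
0 0 0 0
0 0 0 0' > next.json && python3 steer.py next.json |s; done
```

```text
position: [0.4798, 0.0139, 0.0857]
contact_force: [3.1, 1.8, 8.6]
position: [0.4782, 0.0138, 0.0857]
contact_force: [1.6, 1.6, 8.8]
position: [0.4761, 0.0138, 0.0857]
contact_force: [0.2, 2.0, 11.5]
position: [0.4745, 0.0138, 0.0857]
contact_force: [-1.3, 2.5, 12.5]
```

In the tool's units: 0.001 m / 0.3 = 0.0033.

```bash
s(){ grep -E 'position|force: \['; }; 
for i in 1; do echo '0.0033 0 0 0
0 0 0 0
0 0 0 0' > next.json && python3 steer.py next.json |s; echo '0.0033 0 0 0
0 0 0 0
0 0 0 0' > next.json && python3 steer.py next.json |s; echo '0.0033 0 0 0
0 0 0 0
0 0 0 0' > next.json && python3 steer.py next.json |s; echo '0.0033 0 0 0
0 0 0 0
0 0 0 0' > next.json && python3 steer.py next.json |s; done
```

```text
position: [0.4732, 0.0137, 0.0857]
contact_force: [-1.6, 1.1, 13.9]
position: [0.4727, 0.0137, 0.0857]
contact_force: [-1.8, 0.5, 12.4]
position: [0.4722, 0.0137, 0.0857]
contact_force: [0.3, 1.5, 10.7]
position: [0.4713, 0.0136, 0.0857]
contact_force: [-0.4, 1.6, 10.9]
```

In the tool's units: 0.001 m / 0.3 = 0.0033.

```bash
s(){ grep -E 'position|force: \['; }; 
for i in 1; do echo '0.0033 0 0 0
0 0 0 0
0 0 0 0
0 0 0 0' > next.json && python3 steer.py next.json |s; echo '0.0033 0 0 0
0 0 0 0
0 0 0 0
0 0 0 0' > next.json && python3 steer.py next.json |s; echo '0.0033 0 0 0
0 0 0 0
0 0 0 0
0 0 0 0' > next.json && python3 steer.py next.json |s;  done
```

```text
position: [0.4704, 0.0136, 0.0857]
contact_force: [0.9, 1.7, 11.2]
position: [0.4693, 0.0136, 0.0857]
contact_force: [0.9, 1.9, 11.0]
position: [0.4688, 0.0136, 0.0857]
contact_force: [1.1, 1.8, 10.1]
```

In the tool's units: -0.001 m / 0.3 = -0.0033.

```bash
s(){ grep -E 'clock|position|force: \['; }; 
for i in 1; do echo '-0.0033 0 0 0
0 0 0 0
0 0 0 0
0 0 0 0' > next.json && python3 steer.py next.json |s; echo '-0.0027 0 0 0
0 0 0 0
0 0 0 0
0 0 0 0' > next.json && python3 steer.py next.json |s; echo '0 0 0 0
0 0 0 0
0 0 0 0
0 0 0 0
0 0 0 0' > next.json && python3 steer.py next.json |s;  done
```

```text
clock: 18.43
position: [0.4693, 0.0136, 0.0857]
contact_force: [0.5, 1.0, 10.7]
clock: 18.77
position: [0.4699, 0.0136, 0.0857]
contact_force: [-0.4, 0.7, 12.6]
clock: 19.18
position: [0.4699, 0.0136, 0.0857]
contact_force: [-0.9, 0.7, 11.5]
```

One more small step back centres the nest in the play; then a last look.

In the tool's units: -0.0005 m / 0.3 = -0.0017.

```bash
echo '-0.0017 0 0 0
0 0 0 0
0 0 0 0
0 0 0 0
0 0 0 0' > next.json && python3 steer.py next.json
python3 - <<'E'
from h import *
d=load('top'); im=d['img'][140:320,170:310,::-1]; cv2.imwrite('pics/top4.png',cv2.resize(im,(466,600),interpolation=cv2.INTER_CUBIC))
E
```

```text
clock: 19.6
position: [0.4703, 0.0136, 0.0857]
ee_rot: [0.003, -0.01, 1.0, -0.0]
contact_force: [-0.8, 1.1, 11.9]
width: 0.0131
gripper_force: 51.3
```

View pics/top4.png

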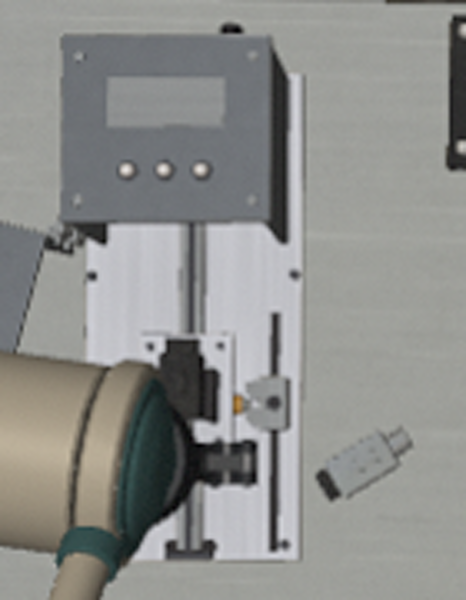

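The plunger (240,404) sits between the two lobes at the notch (266,403). The door is open and the plug has not moved.

```bash
python3 -c "
from rig import manip, cams, probe_bus
print(manip.sign_off())"
```

```text
the job is handed in; nothing more can be done
None
```

I handed the job in at about 20 s: the door is open past square, and the nest rests with its spring ball in the notch and its tab still gripped; the verdict was not shown.

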